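# Point out the route of an electrode

## Robot

A 6-joint arm with a two-finger parallel gripper is mounted at the origin on the work surface; the furniture and walls round the work are solid. World frame = base frame: x ahead of the robot, y to its left, z up, the work surface at z = 0. Lengths are in mm, angles in degrees, forces in N, time in s.
With the tool pointing down it reaches from about 350 to 850 mm from the base axis. Payload 8.1 kg.
Tool frame: the origin (TCP) lies midway between the tips of the shut fingers; the grasp point (between the pads) lies 19 mm behind it (r.pinch_z is the distance from the TCP to the grasp point, in mm); z points along the fingers, y is the line along which they close (so a half turn about z gives the same grasp; the last joint's range is limited). The gripper opens to 85 mm and grips with 20 to 120 N. Pads are 22 mm wide; open, the fingers measure 114 mm over their backs; the gripper's body (76 mm by 85 mm) begins 54 mm behind the grasp point. The pads swing forward as they close: fully open they stand 13 mm farther back than shut.
Start: joints at [68.56, 7.471, 85.268, -0, 87.261, -4.893], TCP at [170.859, 575.163, 231.292] pointing down, gripper open.
Joint ranges: [-169.43, 169.43], [-51.17, 129.36], [1.28, 143.12], [-76.62, 256.62], [0, 156.53], [-152.29, 152.29]. Speed limits (degrees/s): [136.94, 136.94, 159.86, 180, 180, 180].

## Interface

Orientations are given as [roll, pitch, yaw] about the fixed x, y, z axes, in that order (R = Rz(yaw) Ry(pitch) Rx(roll)).
In Python, from bench import sensors, optics, job, r gives the robot as it stands.
- The arm moves only by the tool play_rows, never from a script. Its argument "motion" is a list that holds one entry, the list of rows, each a list of 6 numbers: the shift along the tool's x, y, z in cm, then the turn, a rotation vector about the tool's x, y, z in degrees. In form: [[[x, y, z, ax, ay, az], ...]]. A call has 1 to 5 rows; each row is the pose to reach, as a shift and turn from the pose commanded when the call began, along the tool's axes at that moment; what a row does not reach only later rows make up. A row lasts 1/10 s, in which the tool goes at most 50 mm and 8.59 degrees, less where a joint would pass 70% of its speed; a pose out of reach is approached as far as the arm can. A call with a gripper value outside its range is refused whole. "jaw" is the opening, from 0 (shut) to 1 (fully open), set as the call begins (left out, the last holds). The fingers move at their own pace and stop on an object; "squeeze" is the grip in N (left out, the last holds). Time passes only in rows, so rows that repeat a pose let the fingers close. It gives the time, the measured TCP pose, the force, the opening and the grip force at its end, in the units of the state.
- sensors.sense(): the state, without advancing time (a new reading comes with each control period).
- optics.snapshot(name): name is "scene" or "top"; returns a dict with "pixels" (384x512x3 uint8, red, green, blue), "mtx" (3x3 intrinsics, pixels), "R" (3x3) and "t" (3): a world point X has camera coordinates R X + t. Camera axes: x right, y down, z forward; pixel columns grow to the right and rows downward; lengths in mm; the calibration is good to about 2 mm. A picture is of the moment at which its call begins. There is no depth.
- job.hand_in(): hands the job in; it is judged then, once.
The state is a dict: "time": time; "joint_pos": joint angles; "qd": joint speeds; "joint_efforts": joint torques, N m; "tool_pos": TCP position; "tcp_rot": TCP orientation; "ft_force": force on the tool from outside, world axes, zero at the start; "wrist_torque": the same for the moment, N m; "finger_gap": finger opening in mm; "grip_force": force on a finger pad.
Only numpy, scipy, OpenCV 4.12 (cv2) and the standard library are available. Lean on these libraries where they do the work, as an engineer would, in place of code of your own. Each camera call takes 0.05 s, during which the arm holds its last target. There are 200 camera calls.

## Task

Show a colleague the next job by pointing, in this order: at the copper electrode with three thin upright ribs, at the open gap between the two broad jaws of the vice where it will be clamped, and at the steel block whose pocket is empty, where it will then be tried. Each time bring the fingertips straight above the middle of the thing, about 2 to 3 cm over its top, and stay there for about two seconds; touch nothing at all, and do not bring the fingers down over the other two electrodes or the block with the core in it. Finish with the fingertips drawn up at least 20 cm above the bench.

Things in the scene. Their poses are not given: they have to be found in the camera images.
- ribs_top (a point): Top centre of the copper electrode to point at: square base 30x30 mm and 14 mm high, on it three thin upright parallel ribs side by side, 24 mm long; 40 mm high in all, loose on the bench right of the vice (-y side). The point is on its middle axis at the height of the rib tops, 40 mm above the bench. The point's z axis points up.
- blade_top (a point): Top centre of another copper electrode, not to be pointed at: the same 30x30x14 mm base with one thick upright blade (10x24 mm); 36 mm high in all. Loose, right of the vice; the three electrodes change places from run to run.
- pin_top (a point): Top centre of the third copper electrode, not to be pointed at: the same base with a tapering body that ends in a small pin; 37 mm high in all. Loose, right of the vice.
- vice_gap (a point): Middle of the open gap between the two jaws of the grey toolmaker's vice bolted to the bench, at the height of the jaw tops, 68 mm above the bench. It is the gap in the far half of the vice, beyond the sliding jaw, not the space with the bare screw in it. The gap is about 33 mm wide along the vice and 65 mm long across it; the vice is about 210 mm long with its screw handle, whose T-bar reaches 75 mm high, at the end toward the robot. The point's z axis points up.
- pocket_mouth (a point): Centre of the mouth of the empty pocket in the steel block to point at: block 66x88 mm, 36 mm high, loose on the bench left of the vice (+y side), with an open rectangular pocket about 46x66 mm and 22 mm deep in its top. The point is level with the rim, 36 mm above the bench. The point's z axis points up.
- core_top (a point): Top centre of the steel core that stands in the pocket of the other steel block (68x92 mm, 32 mm high), not to be pointed at; it tapers upward and its top is 61 mm above the bench. Left of the vice; the two blocks change places from run to run.
There are look-alikes about, which are no part of the job. Leave any green or purple look-alike of the part that bears pocket_mouth alone.

How it is judged (in metres and radians):
On the way, in this order (a step that is already met when the one before it is completed fails the run):
1. points at the three-ribbed electrode for 1.5 s (horizontal distance between the grasp point and ribs_top below 0.022 m and z of the grasp point in the frame of ribs_top between 0.02 and 0.07 m), for 1.5 s.
2. then points at the gap between the vice jaws for 1.5 s (horizontal distance between the grasp point and vice_gap below 0.025 m and z of the grasp point in the frame of vice_gap between 0.02 and 0.07 m), for 1.5 s.
3. then points at the empty pocket for 1.5 s (horizontal distance between the grasp point and pocket_mouth below 0.025 m and z of the grasp point in the frame of pocket_mouth between 0.02 and 0.07 m), for 1.5 s.
At the end, for the whole second after the job is handed in: the hand is drawn up (grasp point more than 17 cm above the bench), and the electrodes, the empty block and the core stand within 5 mm of where they stood (height (world z) of the grasp point above 0.17 m and distance of each of ribs_top, blade_top, pin_top, pocket_mouth, core_top from where it was at the start of the episode below 0.005 m); the robot touches nothing.
It fails at once if the fingers or the arm touch something (contact force between any of the fingers, the arm and anything else above 0.5 N).
It fails at once if an electrode, the empty block or the core is moved or lifted (distance of any of ribs_top, blade_top, pin_top, pocket_mouth, core_top from where it was at the start of the episode above 0.01 m).
It fails at once if the hand points at a wrong electrode or at the block with the core (grasp point within 50 mm of its top) (distance between the grasp point and blade_top below 0.05 m or distance between the grasp point and pin_top below 0.05 m or distance between the grasp point and core_top below 0.05 m).
It also fails if it takes over 51 s, if anything falls off the work surface, if the arm or the gripper's body presses on something with over 40 N, if the wrist force passes 120 N, or if a joint passes its speed limit or range.

## Working session

There is one attempt and no reset: what is moved stays moved. The work goes in short steps, Python scripts to look and compute and a tool call to move; the robot and the scene stay as the last step left them, time stands still between calls to the robot, and variables do not carry over. Pictures are saved under pics/ and viewed, at most 10 in all, crops included, and the job is handed in when it is done.

Besides the shell and the picture viewer there is one more tool, called after ">>>" as name(argument=value, ...) on one line, values as JSON. play_rows: Moves the arm, as the interface text tells. Its arguments: {"type":"object","properties":{"motion":{"type":"array","items":{"type":"array","items":{"type":"array","items":{"type":"number"}}}},"jaw":{"type":"number"},"squeeze":{"type":"number"}},"required":["motion"]}

```bash
mkdir -p pics; python3 - <<'E'
from bench import sensors, optics, job, r
import cv2,numpy as np,pickle
d={}
for n in("scene","top"):
    s=optics.snapshot(n); d[n]=s; cv2.imwrite(f"pics/{n}0.png",cv2.resize(s["pixels"][:,:,::-1],(800,600)))
    print(n,np.round(-np.array(s["R"]).T@s["t"]),np.round(s["mtx"]))
pickle.dump(d,open("d.pkl","wb"))
s=sensors.sense();print(s["time"],s["tool_pos"],s["tcp_rot"],s["finger_gap"],r.pinch_z)
E
```

```text
scene [   2. -638.  770.] [[363.   0. 255.]
 [  0. 363. 193.]
 [  0.   0.   1.]]
top [ 193.   12. 1554.] [[443.   0. 252.]
 [  0. 443. 193.]
 [  0.   0.   1.]]
0.1 [170.69220453 574.69684627 230.35172455] [-1.79904875e+02 -7.20593543e-03  1.63455354e+02] 85.48779132217346 18.700000000000003
```

View pics/scene0.png

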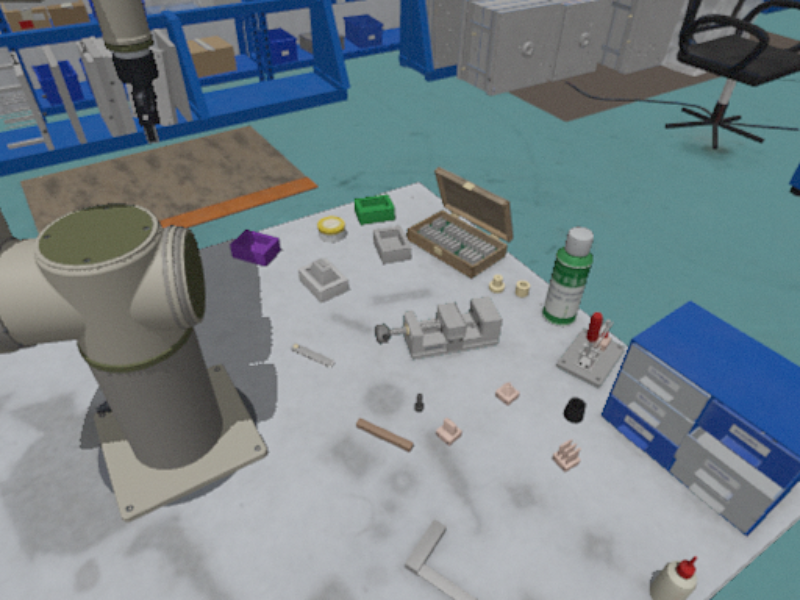

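View pics/top0.png

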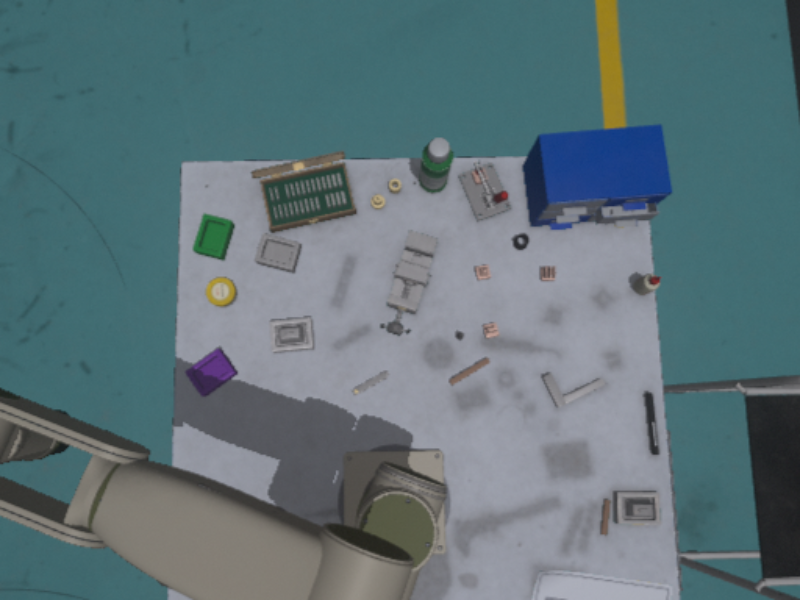

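The scene picture shows candidates for the ribbed electrode at scene (567,455), (508,393) and (449,431); in the top view these are (547,272), (483,272) and (490,330). I choose (567,455), which shows three ribs. For the empty block, there is grey (393,244) scene / (278,252) top. The others are the cored block (323,279) / (292,334), the green one (375,208), the purple one (256,246) and a block at top (637,508). I choose the grey one at top (278,252). The vice gap is the far one, near top (417,252), and not the screw space near (405,283). Next is a close crop to check these.

```bash
python3 - <<'E'
import cv2,numpy as np,pickle
d=pickle.load(open("d.pkl","rb"))
def crop(n,c,w):
    f=512/800; u,v=int(c[0]*f),int(c[1]*f)
    p=d[n]["pixels"][v-w:v+w,u-w:u+w,::-1]
    print(n,"origin",u-w,v-w,"scale",264/(2*w))
    return cv2.resize(p,(264,264),interpolation=cv2.INTER_CUBIC)
a=np.hstack([crop("scene",(567,455),22),crop("scene",(455,325),44),crop("scene",(393,244),33)])
b=np.hstack([crop("top",(520,290),44),crop("top",(412,265),33),crop("top",(278,252),22)])
cv2.imwrite("pics/crop.png",np.vstack([a,b]))
E
```

```text
scene origin 340 269 scale 6.0
scene origin 247 164 scale 3.0
scene origin 218 123 scale 4.0
top origin 288 141 scale 3.0
top origin 230 136 scale 4.0
top origin 155 139 scale 6.0
```

View pics/crop.png

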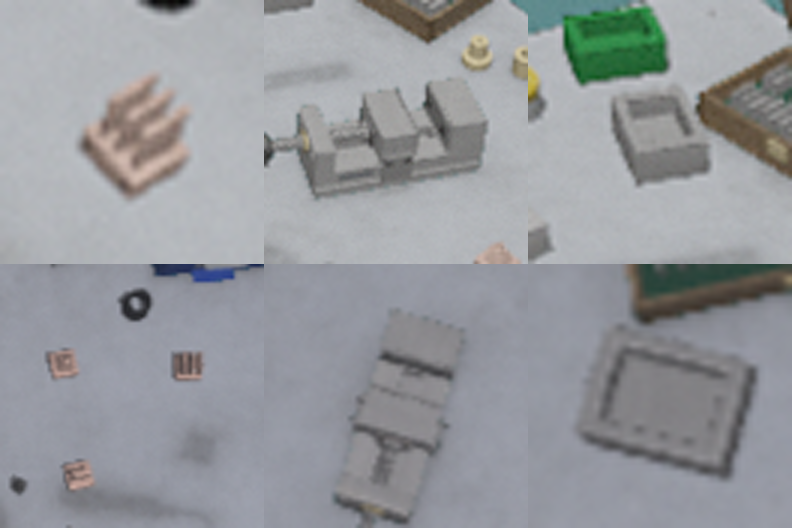

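The crop shows the three-ribbed electrode at top px (350,175), the blade at (314,211), the pin at (309,174), the vice gap at about (267,164) and the empty pocket at (178,161). The choices hold. Now I cast rays to get positions.

```bash
cat > h.py <<'E'
import numpy as np
def cast(s,p,h):
    R=np.array(s["R"]);c=-R.T@s["t"]
    v=R.T@np.linalg.solve(s["mtx"],[p[0],p[1],1.])
    return c+v*(h-c[2])/v[2]
E
python3 - <<'E'
import cv2,numpy as np,pickle
from h import cast
from bench import sensors
d=pickle.load(open("d.pkl","rb"))
P=dict(ribs=((350.3,175),(363.8,286.5),40),gap=((267.5,164.5),(300,199.7),68),pocket=((178.2,161.3),(250.8,152.5),36),
 blade=((314,211),None,36),pin=((308.7,174.3),None,37),core=((292*.64,334*.64),(323*.64,268*.64),61),bottle=((437*.64,148*.64),(579*.64,240*.64),190),
 box=((316*.64,158*.64),(437*.64,175*.64),120),handle=((395*.64,326*.64),(382*.64,330*.64),60))
for k,(a,b,h) in P.items(): print(k,np.round(cast(d["top"],a,h)),b and np.round(cast(d["scene"],b,h)))
im=d["top"]["pixels"].astype(int); m=((im[...,0]-im[...,2]>22)).astype('uint8')
n,_,st,ce=cv2.connectedComponentsWithStats(m)
for s,c in zip(st[1:],ce[1:]):
    if s[4]>25 and 295<c[0]<360: print(s,c,np.round(cast(d["top"],c,20)))
print(sensors.sense()["time"])
E
```

```text
ribs [ 493. -354.   40.] [ 493. -361.   40.]
gap [529. -64.  68.] [528. -63.  68.]
pocket [553. 247.  36.] [553. 247.  36.]
blade [ 370. -222.   36.] None
pin [ 499. -209.   37.] None
core [365. 213.  61.] [361. 199.  61.]
bottle [ 732. -103.  190.] [ 720. -114.  190.]
box [741. 155. 120.] [713. 308. 120.]
handle [378. -11.  60.] [372. -15.  60.]
[318 122   7   6  28] [321.5        124.96428571] [ 683. -265.   20.]
[305 170   9   9  61] [308.70491803 174.03278689] [ 503. -212.   20.]
[310 207   9   9  61] [314.         211.01639344] [ 371. -225.   20.]
[288 230  25  16  80] [299.725  237.4375] [ 280. -172.   20.]
0.1
```

>>> play_rows(motion=[[[-2, -1.5, 0, 0, 0, 0], [-5, -3.8, 0, 0, 0, 0], [-8.5, -6.5, 0, 0, 0, 0], [-12, -9.2, 0, 0, 0, 0], [-15.6, -11.9, 0, 0, 0, 0]]], jaw=0)

```text
time: 0.6
tool_pos: [286.9, 415.1, 230.8]
tcp_rot: [-180.0, -0.0, 163.5]
ft_force: [0.9, -0.2, 0.4]
finger_gap: 12.3
grip_force: 0.0
```

>>> play_rows(motion=[[[-3.1, -2.4, 0, 0, 0, 0], [-6.2, -4.8, 0, 0, 0, 0], [-9.3, -7.1, 0, 0, 0, 0], [-12.4, -9.5, 0, 0, 0, 0], [-15.6, -11.9, 0, 0, 0, 0]]])

```text
time: 1.1
tool_pos: [402.6, 256.7, 231.0]
tcp_rot: [-180.0, -0.0, 163.5]
ft_force: [1.3, 0.7, -0.5]
finger_gap: 0.2
grip_force: 0.0
```

>>> play_rows(motion=[[[-3.1, -2.4, 0, 0, 0, 0], [-6.2, -4.8, 0, 0, 0, 0], [-9.3, -7.1, 0, 0, 0, 0], [-12.4, -9.5, 0, 0, 0, 0], [-15.6, -11.9, 0, 0, 0, 0]]])

```text
time: 1.6
tool_pos: [518.2, 98.2, 230.9]
tcp_rot: [-180.0, -0.0, 163.4]
ft_force: [-0.3, 0.3, -0.1]
finger_gap: -0.3
grip_force: 0.0
```

>>> play_rows(motion=[[[-0.7, -3, 0, 0, 0, 0], [-1.4, -6, 0, 0, 0, 0], [-2.1, -9, 0, 0, 0, 0], [-2.8, -12, 0, 0, 0, 0], [-3.5, -14.8, 0, 0, 0, 0]]])

```text
time: 2.1
tool_pos: [508.7, -53.5, 230.8]
tcp_rot: [-180.0, -0.0, 163.4]
ft_force: [0.4, 0.6, 0.1]
finger_gap: -0.4
grip_force: 0.0
```

>>> play_rows(motion=[[[-0.7, -3, 0, 0, 0, 0], [-1.4, -6, 0, 0, 0, 0], [-2.1, -9, 0, 0, 0, 0], [-2.8, -12, 0, 0, 0, 0], [-3.5, -14.8, 0, 0, 0, 0]]])

```text
time: 2.6
tool_pos: [500.1, -205.3, 230.8]
tcp_rot: [180.0, -0.0, 163.4]
ft_force: [0.7, -1.0, -0.0]
finger_gap: -0.1
grip_force: 0.0
```

>>> play_rows(motion=[[[-0.7, -3, 0, 0, 0, 0], [-1.4, -6, 0, 0, 0, 0], [-2.1, -9, 0, 0, 0, 0], [-2.8, -12, 0, 0, 0, 0], [-3.5, -14.8, 0, 0, 0, 0]]])

```text
time: 3.1
tool_pos: [491.5, -357.1, 230.7]
tcp_rot: [180.0, -0.1, 163.4]
ft_force: [0.3, -0.5, -1.0]
finger_gap: 0.3
grip_force: 0.0
```

```bash
python3 - <<'E'
from bench import optics,sensors
import cv2
print(sensors.sense()["tool_pos"],sensors.sense()["joint_pos"])
s=optics.snapshot("scene")["pixels"]
cv2.imwrite("pics/s1.png",cv2.resize(s[100:340,200:512,::-1],(780,600)))
E
```

```text
[ 491.47616504 -357.06907058  230.68330536] [-4.08321619e+01  8.69208359e+00  8.39951361e+01 -2.99809610e-03
  8.73678619e+01 -1.14269908e+02]
```

View pics/s1.png

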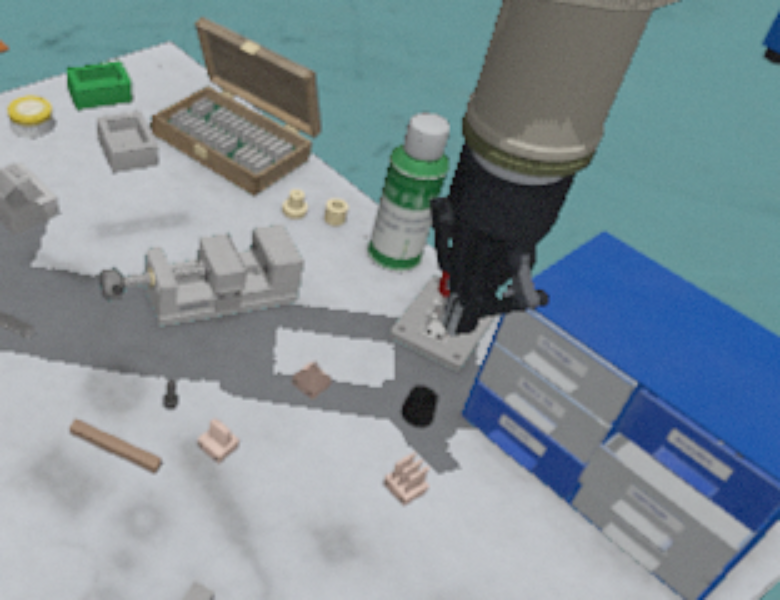

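The hand is above the electrode at crop (408,475), with the cabinet just beyond it. I check the clearance to the cabinet before going down.

```bash
python3 - <<'E'
import pickle,numpy as np
from h import cast
from bench import sensors
d=pickle.load(open("d.pkl","rb"))
for p in [(465,410),(575,497),(580,490),(665,592)]: print(np.round(cast(d["scene"],(200+p[0]*.4,100+p[1]*.4),0)))
c=d["scene"]; R=np.array(c["R"]); 
x=c["mtx"]@(R@np.array(sensors.sense()["tool_pos"])+c["t"]); x=x[:2]/x[2]; print((x-[200,100])/.4)
for p in [(571,229),(605,222),(655,215)]: print(np.round(cast(d["top"],(p[0]*.64,p[1]*.64),60)))
E
```

```text
[ 621. -326.   -0.]
[ 633. -456.    0.]
[ 644. -454.    0.]
[ 621. -562.    0.]
[457.43871932 331.07423204]
[ 590. -407.   60.]
[ 605. -485.   60.]
[ 619. -598.   60.]
```

>>> play_rows(motion=[[[0, 0, 3.5, 0, 0, 0], [0, 0, 7.5, 0, 0, 0], [0, 0, 11.5, 0, 0, 0], [0, 0, 14.5, 0, 0, 0], [0, 0, 16.3, 0, 0, 0]]])

```text
time: 3.65
tool_pos: [490.0, -354.0, 64.1]
tcp_rot: [179.9, -0.3, 163.5]
ft_force: [-0.7, 0.9, -0.6]
finger_gap: 0.4
grip_force: 0.0
```

>>> play_rows(motion=[[[0, 0, 0, 0, 0, 0], [0, 0, 0, 0, 0, 0], [0, 0, 0, 0, 0, 0], [0, 0, 0, 0, 0, 0], [0, 0, 0, 0, 0, 0]]])

```text
time: 4.15
tool_pos: [492.7, -356.5, 69.8]
tcp_rot: [-179.9, 0.1, 163.5]
ft_force: [-0.3, 1.2, -0.7]
finger_gap: 0.1
grip_force: 0.0
```

```bash
python3 - <<'E'
from bench import optics,sensors
import cv2,numpy as np
s=optics.snapshot("scene")["pixels"]
t=optics.snapshot("top")["pixels"]
a=cv2.resize(s[200:320,300:420,::-1],(400,400));b=cv2.resize(t[130:220,290:380,::-1],(400,400))
cv2.imwrite("pics/s2.png",np.hstack([a,b]))
E
```

```text
(no output)
```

View pics/s2.png

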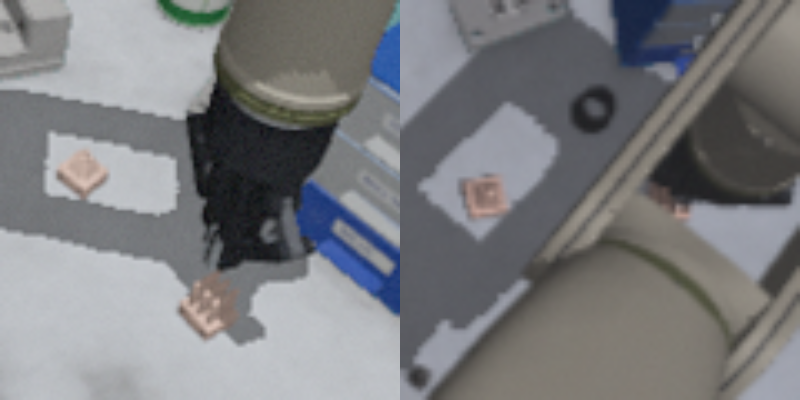

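The fingertips (left half, about (217,267)) hang about 3 cm above the rib tops (210,290) and touch nothing. I hold here.

>>> play_rows(motion=[[[0, 0, 0, 0, 0, 0], [0, 0, 0, 0, 0, 0], [0, 0, 0, 0, 0, 0], [0, 0, 0, 0, 0, 0], [0, 0, 0, 0, 0, 0]]])

```text
time: 4.75
tool_pos: [492.0, -355.8, 68.3]
tcp_rot: [180.0, -0.0, 163.5]
ft_force: [0.3, 0.1, 0.2]
finger_gap: -0.0
grip_force: 0.0
```

>>> play_rows(motion=[[[0, 0, 0, 0, 0, 0], [0, 0, 0, 0, 0, 0], [0, 0, 0, 0, 0, 0], [0, 0, 0, 0, 0, 0], [0, 0, 0, 0, 0, 0]]])

```text
time: 5.25
tool_pos: [492.0, -355.8, 68.3]
tcp_rot: [-180.0, 0.0, 163.5]
ft_force: [-1.1, -1.0, -0.6]
finger_gap: 0.1
grip_force: 0.0
```

>>> play_rows(motion=[[[0, 0, 0, 0, 0, 0], [0, 0, 0, 0, 0, 0], [0, 0, 0, 0, 0, 0], [0, 0, 0, 0, 0, 0], [0, 0, 0, 0, 0, 0]]])

```text
time: 5.75
tool_pos: [492.0, -355.8, 68.3]
tcp_rot: [180.0, -0.0, 163.5]
ft_force: [-0.5, -0.1, -0.1]
finger_gap: 0.2
grip_force: 0.0
```

>>> play_rows(motion=[[[0, 0, -2, 0, 0, 0], [0, 0, -5.5, 0, 0, 0], [0, 0, -9.5, 0, 0, 0], [0, 0, -13, 0, 0, 0], [0, 0, -15.5, 0, 0, 0]]])

```text
time: 6.25
tool_pos: [492.7, -356.4, 226.6]
tcp_rot: [-179.9, 0.2, 163.5]
ft_force: [0.1, 0.3, -0.3]
finger_gap: -0.1
grip_force: 0.0
```

>>> play_rows(motion=[[[0.5, 2.9, 0, 0, 0, 0], [1, 5.8, 0, 0, 0, 0], [1.4, 8.7, 0, 0, 0, 0], [1.9, 11.6, 0, 0, 0, 0], [2.4, 14.5, 0, 0, 0, 0]]])

```text
time: 6.75
tool_pos: [510.3, -208.9, 223.4]
tcp_rot: [-180.0, 0.0, 163.4]
ft_force: [-0.4, -0.2, -0.4]
finger_gap: 0.3
grip_force: 0.0
```

>>> play_rows(motion=[[[0.5, 2.9, 0, 0, 0, 0], [1, 5.8, 0, 0, 0, 0], [1.4, 8.7, 0, 0, 0, 0], [1.9, 11.8, 0, 0, 0, 0], [2.4, 14.5, 0, 0, 0, 0]]])

```text
time: 7.25
tool_pos: [528.7, -62.7, 223.4]
tcp_rot: [180.0, 0.0, 163.5]
ft_force: [0.2, -0.8, 0.3]
finger_gap: 0.2
grip_force: 0.0
```

>>> play_rows(motion=[[[0, 0, 2, 0, 0, 0], [0, 0, 5, 0, 0, 0], [0, 0, 8, 0, 0, 0], [0, 0, 11, 0, 0, 0], [0, 0, 12.7, 0, 0, 0]]])

```text
time: 7.75
tool_pos: [527.0, -63.8, 93.5]
tcp_rot: [-180.0, -0.2, 163.5]
ft_force: [-0.9, 0.2, -0.6]
finger_gap: -0.8
grip_force: 0.0
```

>>> play_rows(motion=[[[0, 0, 0, 0, 0, 0], [0, 0, 0, 0, 0, 0], [0, 0, 0, 0, 0, 0], [0, 0, 0, 0, 0, 0], [0, 0, 0, 0, 0, 0]]])

```text
time: 8.25
tool_pos: [529.4, -64.4, 97.5]
tcp_rot: [180.0, 0.1, 163.5]
ft_force: [-0.2, -0.1, 0.2]
finger_gap: 0.2
grip_force: 0.0
```

```bash
python3 - <<'E'
from bench import optics,sensors
import cv2,numpy as np
s=optics.snapshot("scene")["pixels"]
cv2.imwrite("pics/s3.png",cv2.resize(s[140:260,230:350,::-1],(480,480)))
print(sensors.sense()["tool_pos"])
E
```

```text
[529.21270738 -64.34883228  97.25992226]
```

View pics/s3.png

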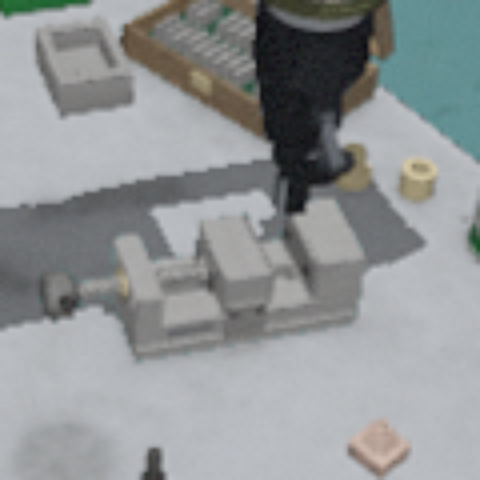

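The fingertips at (284,215) hang over the gap between the sliding jaw and the fixed jaw (centre about (280,238)), with clearance. I hold here, then move to the pocket.

>>> play_rows(motion=[[[0, 0, 0, 0, 0, 0], [0, 0, 0, 0, 0, 0], [0, 0, 0, 0, 0, 0], [0, 0, 0, 0, 0, 0], [0, 0, 0, 0, 0, 0]]])

```text
time: 8.8
tool_pos: [528.6, -64.2, 96.3]
tcp_rot: [-180.0, -0.0, 163.5]
ft_force: [-0.2, 0.1, 0.3]
finger_gap: -0.2
grip_force: 0.0
```

>>> play_rows(motion=[[[0, 0, 0, 0, 0, 0], [0, 0, 0, 0, 0, 0], [0, 0, 0, 0, 0, 0], [0, 0, 0, 0, 0, 0], [0, 0, 0, 0, 0, 0]]])

```text
time: 9.3
tool_pos: [528.6, -64.2, 96.3]
tcp_rot: [-180.0, 0.0, 163.5]
ft_force: [-0.4, 0.3, -0.5]
finger_gap: -0.1
grip_force: 0.0
```

>>> play_rows(motion=[[[0, 0, 0, 0, 0, 0], [0, 0, 0, 0, 0, 0], [0, 0, 0, 0, 0, 0], [0, 0, 0, 0, 0, 0], [0, 0, 0, 0, 0, 0]]])

```text
time: 9.8
tool_pos: [528.6, -64.2, 96.3]
tcp_rot: [-180.0, -0.0, 163.5]
ft_force: [-0.0, 0.8, -0.5]
finger_gap: -0.3
grip_force: 0.0
```

>>> play_rows(motion=[[[0, 0, -2, 0, 0, 0], [0, 0, -5, 0, 0, 0], [0, 0, -8, 0, 0, 0], [0, 0, -11, 0, 0, 0], [0, 0, -12.7, 0, 0, 0]]])

```text
time: 10.3
tool_pos: [529.6, -64.4, 226.4]
tcp_rot: [180.0, 0.2, 163.5]
ft_force: [-0.2, 0.6, -0.3]
finger_gap: -0.1
grip_force: 0.0
```

>>> play_rows(motion=[[[0.6, 3, 0, 0, 0, 0], [1.3, 6.1, 0, 0, 0, 0], [2, 9.1, 0, 0, 0, 0], [2.6, 12.2, 0, 0, 0, 0], [3.3, 15.2, 0, 0, 0, 0]]])

```text
time: 10.8
tool_pos: [540.3, 92.2, 223.4]
tcp_rot: [180.0, 0.0, 163.4]
ft_force: [0.8, 0.3, 0.5]
finger_gap: 0.1
grip_force: 0.0
```

>>> play_rows(motion=[[[0.6, 3, 0, 0, 0, 0], [1.3, 6.1, 0, 0, 0, 0], [2, 9.1, 0, 0, 0, 0], [2.6, 12.5, 0, 0, 0, 0], [3.3, 15.3, 0, 0, 0, 0]]])

```text
time: 11.3
tool_pos: [552.1, 248.7, 223.2]
tcp_rot: [180.0, 0.0, 163.5]
ft_force: [0.6, -1.1, -0.1]
finger_gap: 0.5
grip_force: 0.0
```

```bash
python3 - <<'E'
from bench import optics,sensors
import cv2
s=optics.snapshot("scene")["pixels"]
cv2.imwrite("pics/s4.png",cv2.resize(s[80:230,180:330,::-1],(500,500)))
print(sensors.sense()["tool_pos"])
E
```

```text
[551.54552457 252.51615561 223.09407999]
```

View pics/s4.png

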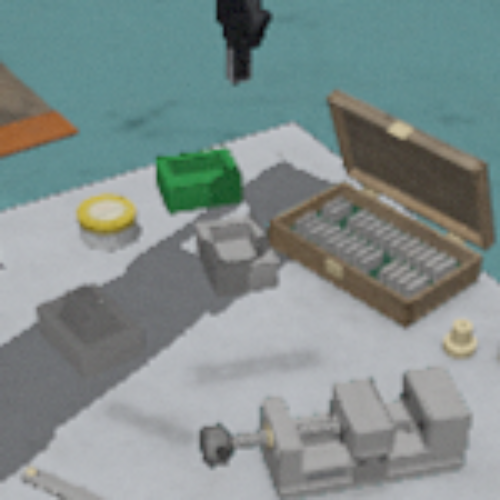

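The hand (237,80) is above the empty grey block (237,250). The box is low, so the way down is clear.

>>> play_rows(motion=[[[0, 0, 2.5, 0, 0, 0], [0, 0, 6.5, 0, 0, 0], [0, 0, 10.5, 0, 0, 0], [0, 0, 14, 0, 0, 0], [0, 0, 15.8, 0, 0, 0]]])

```text
time: 11.85
tool_pos: [549.7, 246.0, 61.0]
tcp_rot: [-179.8, -0.3, 163.5]
ft_force: [-0.3, -0.3, -0.4]
finger_gap: -0.7
grip_force: 0.0
```

>>> play_rows(motion=[[[0, 0, 0, 0, 0, 0], [0, 0, 0, 0, 0, 0], [0, 0, 0, 0, 0, 0], [0, 0, 0, 0, 0, 0], [0, 0, 0, 0, 0, 0]]])

```text
time: 12.35
tool_pos: [553.2, 247.3, 66.9]
tcp_rot: [179.9, 0.1, 163.5]
ft_force: [0.4, 1.0, -0.2]
finger_gap: 0.2
grip_force: 0.0
```

```bash
python3 - <<'E'
from bench import optics,sensors
import cv2
s=optics.snapshot("scene")["pixels"]
cv2.imwrite("pics/s5.png",cv2.resize(s[100:200,200:300,::-1],(500,500)))
print(sensors.sense()["tool_pos"])
E
```

```text
[552.92499957 247.21512309  66.50581161]
```

View pics/s5.png

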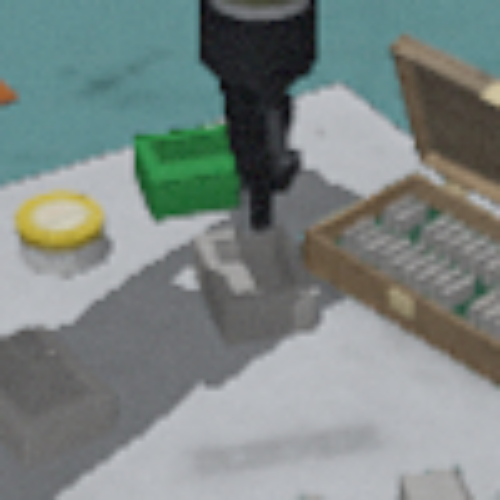

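The fingertips at (260,228) hang about 3 cm above the pocket mouth (centre about (255,262)), clear of the box and the green block. I hold here, then draw up.

>>> play_rows(motion=[[[0, 0, 0, 0, 0, 0], [0, 0, 0, 0, 0, 0], [0, 0, 0, 0, 0, 0], [0, 0, 0, 0, 0, 0], [0, 0, 0, 0, 0, 0]]])

```text
time: 12.9
tool_pos: [552.1, 247.0, 65.2]
tcp_rot: [-180.0, -0.0, 163.5]
ft_force: [0.1, -0.3, -0.2]
finger_gap: -0.1
grip_force: 0.0
```

>>> play_rows(motion=[[[0, 0, 0, 0, 0, 0], [0, 0, 0, 0, 0, 0], [0, 0, 0, 0, 0, 0], [0, 0, 0, 0, 0, 0], [0, 0, 0, 0, 0, 0]]])

```text
time: 13.4
tool_pos: [552.2, 247.0, 65.3]
tcp_rot: [-180.0, 0.0, 163.5]
ft_force: [-0.7, 0.9, 0.5]
finger_gap: -0.1
grip_force: 0.0
```

>>> play_rows(motion=[[[0, 0, 0, 0, 0, 0], [0, 0, 0, 0, 0, 0], [0, 0, 0, 0, 0, 0], [0, 0, 0, 0, 0, 0], [0, 0, 0, 0, 0, 0]]])

```text
time: 13.9
tool_pos: [552.2, 247.0, 65.3]
tcp_rot: [180.0, -0.0, 163.5]
ft_force: [-0.5, 0.0, 0.0]
finger_gap: 0.2
grip_force: 0.0
```

>>> play_rows(motion=[[[0, 0, -3, 0, 0, 0], [0, 0, -7, 0, 0, 0], [0, 0, -11, 0, 0, 0], [0, 0, -15, 0, 0, 0], [0, 0, -17.5, 0, 0, 0]]])

```text
time: 14.4
tool_pos: [553.2, 247.3, 244.4]
tcp_rot: [179.9, 0.2, 163.5]
ft_force: [-0.4, -0.1, -0.2]
finger_gap: 0.1
grip_force: 0.0
```

>>> play_rows(motion=[[[0, 0, 0, 0, 0, 0], [0, 0, 0, 0, 0, 0], [0, 0, 0, 0, 0, 0], [0, 0, 0, 0, 0, 0], [0, 0, 0, 0, 0, 0]]])

```text
time: 14.9
tool_pos: [551.6, 246.7, 238.7]
tcp_rot: [-179.9, -0.1, 163.5]
ft_force: [0.1, -0.0, 0.9]
finger_gap: 0.1
grip_force: 0.0
```

```bash
python3 - <<'E'
from bench import sensors,job
print(sensors.sense()["tool_pos"],sensors.sense()["time"])
print(job.hand_in())
E
```

```text
[551.55312154 246.73274321 238.7467355 ] 14.9
the job is handed in; nothing more can be done
None
```

I pointed at the three-ribbed electrode, the vice gap and the empty pocket in that order, holding about 2 s at each with no sign of contact in the force readings; I finished with the fingertips about 24 cm above the bench and handed the job in at 14.9 s (no verdict was returned).

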